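# Clamp a blank in the marking fixture with the sunken knob

## Task

Set the rectangular aluminium blank down flat in the nest of the marking fixture, between the clamp nose and the end stop, and let go of it. Then turn the knob in the sunken well clockwise until the nose clamps the blank against the end stop with about 18 N (at least 8 N, and never more than 28 N), and let go of the knob. Do not force the fingers against the knob housing, and leave the other things on the bench where they are.

Things in the scene. Friction and masses are not known exactly. Their poses are not given: they have to be found in the camera images.
- fixture: Marking fixture, fixed on the bench: aluminium plate 100 mm (x) by 250 mm (y), 10 mm thick, carrying knob housing, nest and end stop. Origin: underside of the plate on its centre line; y is the long axis, pointing from the knob housing to the end stop, z up. The plate reaches from y = -140 to +110 mm.
- nest (a point): Middle of the nest floor (plate top, 10 mm above the bench), y = 15.5 mm on the fixture; axes as the fixture's. A blank set down with its centre here clears nose and stop by 3 mm or more. Two rails 4 mm high with inner faces at x = +-19 mm run along the nest from y = -35 to +30 mm of this point.
- stop_zone (a point): Nest floor near the end stop, y = 54.5 mm on the fixture. The end stop is a steel block 44 mm wide, 30 mm high. It was set anew for this job and is firmly locked: its face to the blank lies anywhere from 5.5 mm before to 5.5 mm behind this point along the fixture's y.
- housing: Grey knob housing of the fixture: block 100 mm (x) by 96 mm (y), top 62 mm above the bench. Origin: centre of its underside, 10 mm above the bench, on the knob's axis (y = -75 mm on the fixture). A round well 80 mm wide, 28 mm deep is sunk in its top: rim 62 mm, floor 34 mm above the bench; the knob stands in its middle.
- clamp_knob (a joint): Knob angle, rad: grows turned clockwise from above (tightens); starts at 0 to 0.2, ends at 4. Nose advances 9 mm per rad. A steady friction torque of 0.28 N m holds it where it is left, also under load; each newton of clamping adds 0.009 N m to the torque needed (0.16 at 18 N). The blank is pushed along with 1 to 2 N and seats on the stop after 0.75 to 2.25 rad of turning.
- knob_top (a point): Centre of the top face of the clamp knob, on its vertical axis, 56 mm above the bench, 6 mm below the rim of the well. Round black ribbed knob, 30 mm diameter, 22 mm high, white line on top; 25 mm are free between it and the wall of the well all round.
- nose: Clamp nose: dark steel pad 26 mm wide (x), 16 mm high, that comes out of the housing towards the nest, on a stiff spring of 12 N/mm. Origin: centre of its front face, 21 mm above the bench; axes as the fixture's. It starts at y = -20 to -18 mm on the fixture.
- blank: Work part: loose rectangular aluminium block 30 mm (x) by 60 mm (y) by 35 mm high, 0.12 to 0.24 kg, two small bores in its top. Origin: centre of its underside, z up. Lies on the bench left or right of the fixture. Goes into the nest with its long y axis along the fixture's y, either way round.
- slug: Bystander: loose round aluminium slug, 44 mm diameter, 40 mm high, standing on the bench on the other side of the fixture from the blank. Origin: centre of its underside.
- wrench: Bystander: loose steel wrench 160 mm long lying on the bench beyond the fixture. Origin: its underside.
- spray_can: Bystander: spray can, 52 mm diameter, 150 mm high, standing beyond the fixture. Origin: centre of its underside.
Things that resemble listed ones, but are neither listed nor needed, are in the scene too. What is shaped like the blank but green is not meant.

How it is judged (in metres and radians):
On the way, in this order (a step that is already met when the one before it is completed fails the run):
1. the blank lies flat in the nest, let go, not yet clamped (x of blank in the frame of fixture between -0.006 and 0.006 m and y of blank in the frame of fixture between 0.008 and 0.034 m and z of blank in the frame of fixture between 0.007 and 0.0125 m and angle between blank's own z axis and vertical below 0.06 rad and angle between the y axis of blank and the y axis of fixture, either way round below 0.12 rad and contact force between the fingers and blank below 0.05 N and contact force between nose and blank below 4 N), for 0.2 s.
2. the nose clamps the blank with 8 N or more (contact force between nose and blank above 8 N), for 0.2 s.
At the end, for the whole second after the job is handed in: The blank lies flat on the floor of the nest, long axis along the fixture within 0.12 rad, centred between the rails within 6 mm, at rest, clamped by the nose against the end stop with 8 to 28 N, and the robot has let go of blank and knob (x of blank in the frame of fixture between -0.006 and 0.006 m and y of blank in the frame of fixture between 0.008 and 0.034 m and z of blank in the frame of fixture between 0.007 and 0.0125 m and angle between blank's own z axis and vertical below 0.06 rad and angle between the y axis of blank and the y axis of fixture, either way round below 0.12 rad and contact force between the fingers and blank below 0.05 N and contact force between nose and blank between 8 and 28 N and linear speed of blank below 0.005 m/s and contact force between the fingers and anything else below 0.2 N); the robot touches nothing.
It fails at once if the nose presses on the blank with more than 28 N (contact force between nose and blank above 28 N).
It fails at once if the fingers or the arm press on the knob housing with more than 25 N (contact force between any of the fingers, the arm and housing above 25 N).
It fails at once if the blank is let go in the air or on top of something (more than 20 mm above the nest floor) (height (world z) of blank above 0.03 m and contact force between the fingers and blank below 0.02 N).
It fails at once if the slug, the wrench or the spray can is moved by more than 25 mm (distance of any of slug, wrench, spray_can from where it was at the start of the episode above 0.025 m).
It also fails if it takes over 72 s, if anything falls off the work surface, if the arm or the gripper's body presses on something with over 40 N, if the wrist force passes 120 N, or if a joint passes its speed limit or range.

## Robot

A 6-joint arm with a two-finger parallel gripper is mounted at the origin on the work surface. World frame = base frame: x ahead of the robot, y to its left, z up, the work surface at z = 0. Lengths are in mm, angles in rad, forces in N, time in s.
With the tool pointing down it reaches from about 275 to 850 mm from the base axis. Payload 19 kg.
Tool frame: the origin (TCP) lies at the very end of the fingers, on their centre line; the grasp point (between the pads) lies 19 mm behind it; z points along the fingers, y is the line along which they close (so a half turn about z gives the same grasp; the last joint's range is limited). The gripper opens to 85 mm and grips with 20 to 120 N. Pads are 22 mm wide; open, the fingers measure 114 mm over their backs; the gripper's body (76 mm by 85 mm) begins 54 mm behind the grasp point. The pads swing forward as they close: fully open they stand 13 mm farther back than shut.
Start: joints at [1.089, 0.15, 1.437, -0, 1.554, -0.134], TCP at [195.978, 540.535, 195.967] pointing down, gripper open.
Joint ranges: [-2.8, 2.8], [-0.68, 2.1], [0.12, 2.68], [-1.39, 4.53], [0.16, 2.79], [-2.81, 2.81]. Speed limits (rad/s): [1.89, 1.89, 2.22, 3.01, 3.01, 3.01].

## Interface

Orientations are given as a 3x3 rotation matrix whose columns are the frame's x, y, z axes.
In Python, from station import manip, vision gives the robot as it stands. Calls block until the motion is done:
- manip.move_to(position, orientation): joint-space move of the TCP to a pose.
- manip.line_to(position, feed=150, ori=None, threshold=None): straight line of the TCP; ori=None keeps the orientation; feed is the mean speed in mm/s. With threshold (N) it stops when the force on the tool has changed by that much, and returns True; else False.
- manip.move_j(angles): joint-space move.
- manip.move_gripper(opening, squeeze=None): finger opening in mm; squeeze is the grip in N (None keeps the last); returns when the fingers have stopped.
- manip.wait(seconds).
- manip.inverse_kinematics(position, orientation): joint angles nearest the present ones, or None.
- manip.sense(): the state.
- vision.camera(name): name is "scene" or "side" or "wrist"; returns a dict with "color" (384x512x3 uint8, red, green, blue), "mtx" (3x3 intrinsics, pixels), "R" (3x3) and "t" (3): a world point X has camera coordinates R X + t. Camera axes: x right, y down, z forward; pixel columns grow to the right and rows downward; lengths in mm; the calibration is good to about 2 mm. A picture is of the moment at which its call begins. There is no depth.
A pose or a line that the arm cannot do raises manip.MotionError and nothing moves.
- manip.finish_job(): hands the job in; it is judged then, once.
The state is a dict: "t": time; "joints": joint angles; "joint_vel": joint speeds; "joint_efforts": joint torques, N m; "ee_pos": TCP position; "tool_rot": TCP orientation; "wrist_force": force on the tool from outside, world axes, zero at the start; "torque": the same for the moment, N m; "opening": finger opening in mm; "grasp_force": force on a finger pad.
Only numpy, scipy, OpenCV 4.12 (cv2) and the standard library are available. Lean on these libraries where they do the work, as an engineer would, in place of code of your own. Each camera call takes 0.05 s, during which the arm holds its last target. There are 200 camera calls.

## Working session

There is one attempt and no reset: what is moved stays moved. The work goes in short steps, each a Python script; the robot and the scene stay as the last script left them, time stands still between calls to the robot, and variables do not carry over. Pictures are saved under pics/ and viewed, at most 10 in all, crops included, and the job is handed in when it is done.

```bash
mkdir -p pics; ls
cat > h.py <<'E'
import numpy as np, cv2
from station import manip, vision
def ray(c,px):
    d=c["R"].T@np.linalg.inv(c["mtx"])@np.array([px[0],px[1],1.]); o=-c["R"].T@c["t"]; return o,d
def onplane(c,px,z):
    o,d=ray(c,px); return o+d*(z-o[2])/d[2]
def proj(c,X):
    p=c["mtx"]@(c["R"]@np.array(X,float)+c["t"]); return p[:2]/p[2]
def tri(c1,p1,c2,p2):
    o1,d1=ray(c1,p1);o2,d2=ray(c2,p2)
    s=np.linalg.lstsq(np.c_[d1,-d2],o2-o1,rcond=None)[0]
    return (o1+d1*s[0]+o2+d2*s[1])/2
def save(c,n): cv2.imwrite(n,c["color"][:,:,::-1])
def down(a): # tool y axis (closing line) at world angle a
    y=np.array([np.cos(a),np.sin(a),0]); z=np.array([0,0,-1.]); return np.c_[np.cross(y,z),y,z]
E
python3 - <<'E'
from h import *
import pickle
cs={n:vision.camera(n) for n in("scene","side","wrist")}
pickle.dump(cs,open("c0.pkl","wb"))
for n,c in cs.items(): print(n,-c["R"].T@c["t"],c["R"][2],c["mtx"][0,0])
a=np.vstack([np.hstack([cs["scene"]["color"]])])
save(cs["scene"],"pics/scene0.png");save(cs["side"],"pics/side0.png")
print(manip.sense())
E
```

```text
pics
scene [1134.83837336  -53.95527819  831.7367705 ] [-0.58179995  0.05347893 -0.81157182] 365.49678354303813
side [ 409.78052994 -671.15464875  644.23023602] [ 0.22377365  0.73175814 -0.64378208] 382.2615754943663
wrist [127.62826367 565.4459316  373.78005953] [ 0.26971471 -0.09751902 -0.95798957] 272.45982603399295
{'t': 0.15, 'joints': array([ 1.08904355e+00,  1.50894114e-01,  1.43781034e+00, -2.06903453e-07,
        1.55382484e+00, -1.34003030e-01]), 'joint_vel': array([ 0.00074371, -0.00040145, -0.00288059,  0.00049523,  0.00081414,
        0.00025182]), 'joint_efforts': array([ 2.23404371e-03, -7.13378048e+01, -5.71041584e+01, -7.85774705e-05,
        7.21143064e-03,  5.11125009e-06]), 'ee_pos': array([195.87380344, 540.3890849 , 195.5376834 ]), 'tool_rot': array([[-9.40141914e-01,  3.40782912e-01, -4.33793369e-04],
       [ 3.40783165e-01,  9.40141556e-01, -8.30131990e-04],
       [ 1.24932376e-04, -9.28271356e-04, -9.99999561e-01]]), 'wrist_force': array([ 0.14660904,  0.70509643, -0.54607544]), 'torque': array([-0.03797724, -0.01725873,  0.04457836]), 'grasp_force': 0.0, 'opening': 85.74678988086647}
```

View pics/scene0.png

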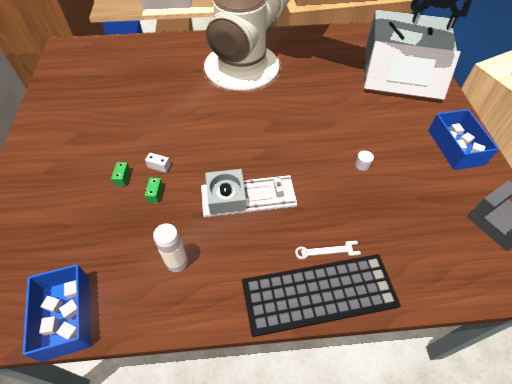

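View pics/side0.png

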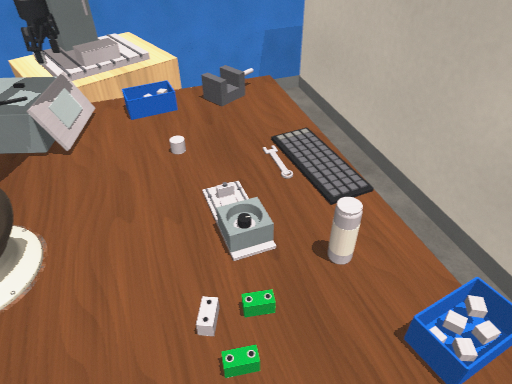

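The scene view has three blank-shaped blocks: an aluminium one at (158,162), and two green ones at (121,174) and (154,190). The aluminium one at (158,162), side view (207,315), fits because it isn't green. The slug is at (364,160) on the other side of the fixture, whose housing is at (226,190) and stop end near (280,187). I'll confirm in one enlarged crop.

Run:
```python
from h import *
import pickle
cs=pickle.load(open("c0.pkl","rb"))
a=cs["scene"]["color"][145:220,110:305]; a=cv2.resize(a,None,fx=4,fy=4,interpolation=cv2.INTER_CUBIC)
b=cs["side"]["color"][175:345,190:285]; b=cv2.resize(b,None,fx=4,fy=4,interpolation=cv2.INTER_CUBIC)
b=cv2.rotate(b,cv2.ROTATE_90_COUNTERCLOCKWISE); b=cv2.resize(b,(600,int(b.shape[0]*600/b.shape[1])))[:290]
out=np.zeros((600,780,3),np.uint8); out[:300]=a; out[305:305+b.shape[0],:600]=b
cv2.imwrite("pics/crop1.png",out[:,:,::-1])
# white blobs
for n,z in(("scene",35),("side",35)):
    c=cs[n];h=cv2.cvtColor(c["color"],cv2.COLOR_RGB2HSV)
    m=((h[:,:,1]<50)&(h[:,:,2]>140)).astype(np.uint8)
    k,l,s,ce=cv2.connectedComponentsWithStats(m)
    for i in range(1,k):
        X=onplane(c,ce[i],z)
        if s[i,4]>60 and 250<X[0]<900 and abs(X[1])<400:
            print(n,ce[i].round(1),s[i],X.round(0))
```

```text
scene [364.  159.8] [356 151  18  19 264] [504. 313.  35.]
scene [156.2 161.6] [145 153  24  19 293] [ 460. -271.   35.]
scene [248.9 192.3] [ 201  169   96   48 2652] [587. -20.  35.]
scene [168.8 246.3] [153 224  33  48 944] [ 727. -223.   35.]
scene [328.1 250. ] [295 241  66  18 510] [770. 155.  35.]
scene [373.5 262.8] [369 259  10   9  69] [811. 254.  35.]
scene [377.9 273.8] [373 270  11   9  72] [838. 256.  35.]
scene [382.5 285.3] [377 281  12  10  77] [865. 259.  35.]
scene [387.4 297.1] [382 293  12  10  81] [893. 262.  35.]
side [177.4 144.2] [169 136  17  18 237] [493. 294.  35.]
side [278.6 161.6] [263 145  30  33 256] [739. 114.  35.]
side [234.5 206.7] [ 202  181   72   55 1643] [574. -21.  35.]
side [345.6 229.2] [ 330  197   33   67 1480] [ 784. -173.   35.]
side [252.9 249.8] [230 240  46  21 402] [ 572. -162.   35.]
side [206.6 315.8] [196 296  23  40 628] [ 444. -282.   35.]
```

View pics/crop1.png

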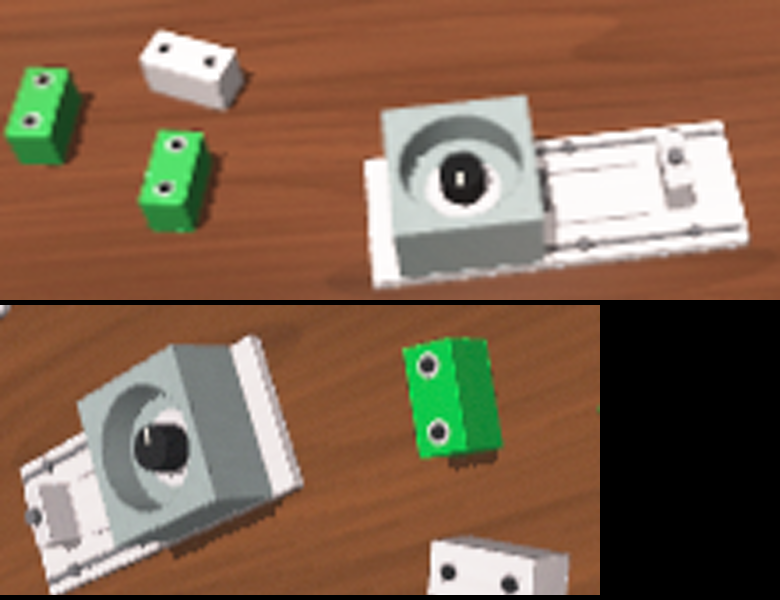

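The crop confirms it: the aluminium block with two bores in its top, at crop (163,48) and (209,61), is the blank. The knob is at crop (463,180) and the plate's right corners are at (723,122) and (748,243).

Run:
```python
from h import *
import pickle
cs=pickle.load(open("c0.pkl","rb"));c=cs["scene"];d=cs["side"]
f=lambda u,v:np.array([110+u/4-.375,145+v/4-.375])
b1,b2=onplane(c,f(163,48),35),onplane(c,f(209,61),35); print("bores",b1,b2,(b1+b2)/2,np.arctan2(*(b2-b1)[1::-1]))
A,B,C=[onplane(c,f(*p),10) for p in((723,122),(748,243),(373,287))]
print(A,B,C,np.linalg.norm(A-B),np.linalg.norm(B-C))
ey=(B-C)/np.linalg.norm(B-C);print("fix yaw dir",np.arctan2(ey[1],ey[0]), "ex by AB",(B-A)/np.linalg.norm(B-A))
E1=(A+B)/2; print("fixture origin",E1-110*ey)
k=onplane(c,f(462,172),56);print("knob",k, "from plate",E1-ey*185)
# move to look over blank
m=(b1+b2)/2; 
s=manip.sense(); print(s["tool_rot"][:,1])
ya=np.arctan2(*(b2-b1)[1::-1])+np.pi/2
best=None
for a in(ya,ya+np.pi):
    q=manip.inverse_kinematics([m[0],m[1],200],down(a)); print(a,q)
w=cs["wrist"]; R=s["tool_rot"]; print("cam in tool", R.T@(-w["R"].T@w["t"]-s["ee_pos"]), R.T@w["R"][2])
```

```text
bores [ 440.1921785  -289.04990725   35.        ] [ 455.06551197 -255.81226366   35.        ] [ 447.62884524 -272.43108545   35.        ] 1.1500361816064537
[521.22168489 102.49247617  10.        ] [622.92245301 104.47751364  10.        ] [ 635.39742453 -144.28013461   10.        ] 101.7201386714008 249.07025611218964
fix yaw dir 1.6209034469269628 ex by AB [0.99980957 0.01951469 0.        ]
fixture origin [577.58154603  -6.37694419  10.        ]
knob [581.3969233  -81.19215235  56.        ] from plate [581.33800767 -81.28281176  10.        ]
[ 3.40782912e-01  9.40141556e-01 -9.28271356e-04]
2.72083250840135 None
5.862425161991143 [-6.93816747e-01  4.24803027e-02  1.54729960e+00 -4.44089210e-16
  1.55181275e+00 -2.73056602e-01]
cam in tool [ 7.27217122e+01  1.34611761e-01 -1.78233494e+02] [-0.28692263  0.00112175  0.9579531 ]
```

Run:
```python
from h import *
manip.move_to([447.6,-272.4,200],down(5.8624))
c=vision.camera("wrist"); save(c,"pics/w1.png"); 
import pickle; pickle.dump(c,open("c1.pkl","wb"))
print(manip.sense()["t"], proj(c,[447.6,-272.4,35]),manip.sense()["ee_pos"])
h=cv2.cvtColor(c["color"],cv2.COLOR_RGB2HSV)
m=((h[:,:,1]<50)&(h[:,:,2]>150)).astype(np.uint8)
cn,_=cv2.findContours(m,cv2.RETR_EXTERNAL,cv2.CHAIN_APPROX_SIMPLE)
for q in cn:
    if cv2.contourArea(q)>300: print(cv2.minAreaRect(q),cv2.boundingRect(q))
```

```text
3.1833 [259.53789856 175.9953191 ] [ 447.90097166 -271.93193612  199.98617501]
((259.5, 173.5), (45.0, 23.0), 90.0) (248, 151, 24, 46)
((316.9858703613281, 23.674524307250977), (16.706117630004883, 89.45542907714844), 60.945396423339844) (276, 0, 83, 53)
((294.5, 12.0), (24.0, 53.0), 90.0) (268, 0, 54, 25)
```

View pics/w1.png

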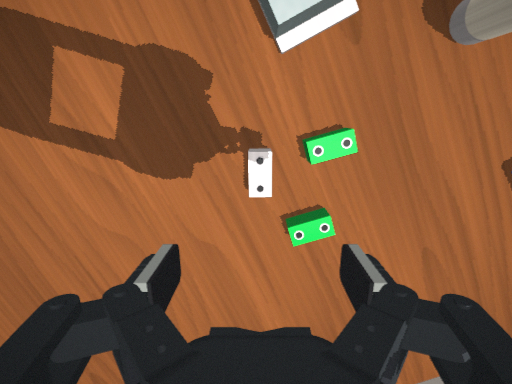

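The wrist view shows the blank aligned with the fingers, with bores at (260,160) and (260,188). The green blocks at (330,147) and (310,227) are close by, so I'll approach with a narrower opening.

Run:
```python
from h import *
import pickle
c=pickle.load(open("c1.pkl","rb"))
g=cv2.cvtColor(c["color"],cv2.COLOR_RGB2GRAY)
def bore(u,v):
    p=255-g[v-5:v+6,u-5:u+6].astype(float); p[p<140]=0; ys,xs=np.mgrid[v-5:v+6,u-5:u+6]; return np.array([(xs*p).sum(),(ys*p).sum()])/p.sum()
p1,p2=bore(260,160),bore(260,188); X1,X2=onplane(c,p1,35),onplane(c,p2,35)
m=(X1+X2)/2; d=X1-X2; print(p1,p2,X1,X2,m,np.arctan2(d[1],d[0]),np.linalg.norm(d))
m=(m+np.array([447.6,-272.4,35]))/2
manip.move_gripper(56,40)
O=down(np.arctan2(d[1],d[0])-np.pi/2)
manip.line_to([m[0],m[1],60],ori=O,feed=200)
hit=manip.line_to([m[0],m[1],7],feed=60,threshold=15); print("hit",hit)
manip.move_gripper(20,40)
s=manip.sense(); print(s["opening"],s["grasp_force"],s["ee_pos"],s["t"])
if s["grasp_force"]>5:
    manip.line_to([m[0],m[1],130],feed=150)
    s=manip.sense(); print(s["opening"],s["grasp_force"],s["ee_pos"],s["wrist_force"],s["t"])
```

```text
[259.53743092 160.26310501] [259.79463296 188.26635618] [ 455.85849021 -253.88329528   35.        ] [ 441.267653   -287.41758867   35.        ] [ 448.56307161 -270.65044198   35.        ] 1.1604004270644974 36.57104542791349
hit False
19.665991265859066 0.0 [ 448.11827718 -271.53920378    7.09423896] 5.9083
```

Run:
```python
from h import *
s=manip.sense(); print(s["opening"],s["grasp_force"],s["tool_rot"].round(2).tolist())
a=vision.camera("scene");b=vision.camera("wrist")
import pickle; pickle.dump((a,b),open("c2.pkl","wb"))
x=cv2.resize(a["color"][120:220,100:220],(480,400)); y=cv2.resize(b["color"][60:260,180:340],(320,400))
cv2.imwrite("pics/m2.png",np.hstack([x,y])[:,:,::-1])
```

```text
19.665991265859066 0.0 [[0.4, 0.92, 0.0], [0.92, -0.4, -0.0], [-0.0, 0.0, -1.0]]
```

View pics/m2.png

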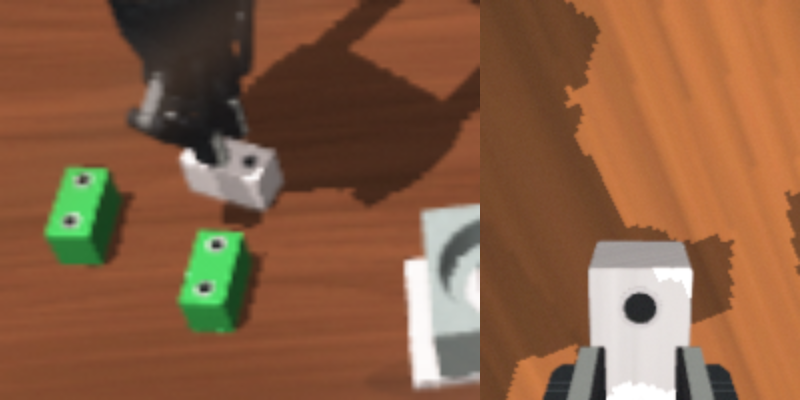

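Run:
```python
from h import *
import pickle
a,b=pickle.load(open("c2.pkl","rb"));s=manip.sense();R=s["tool_rot"];p=s["ee_pos"]
for z in(0,-10,-20,-30,-40):
    print(z,[proj(b,p+R@np.array([11,y,z])).round(1).tolist() for y in(-10,10)],proj(a,p+R@np.array([0,0,z])).round(1))
u=lambda x,y:(180+(x-480)/2,60+y/2)
for q in((640,308),(605,347),(677,347),(590,268),(692,268)):print(q,onplane(b,u(*q),35).round(1), (R.T@(onplane(b,u(*q),35)-p)).round(1))
```

```text
0 [[244.9, 209.9], [273.8, 209.9]] [158.5 164.6]
-10 [[244.1, 214.9], [274.5, 214.9]] [157.8 162.4]
-20 [[243.2, 220.5], [275.3, 220.5]] [157.  160.1]
-30 [[242.2, 226.8], [276.2, 226.8]] [156.3 157.9]
-40 [[241.0, 233.8], [277.3, 233.8]] [155.5 155.6]
(640, 308) [ 455.8 -255.    35. ] [ 18.2   0.5 -28. ]
(605, 347) [ 441.2 -262.2   35. ] [  5.8 -10.  -28. ]
(677, 347) [ 461.  -270.8   35. ] [  5.8  11.6 -28. ]
(590, 268) [ 447.5 -238.1   35. ] [ 30.4 -13.9 -28. ]
(692, 268) [ 474.3 -249.8   35. ] [ 30.4  15.4 -28. ]
```

The fingers closed to 19.7 mm with no grip. In the wrist image the fingertips (242,233) and (278,233) sit above the blank's top face. They appear about 40 mm short of the reported TCP, so the reported tool length looks wrong. I'll check by touching gently down on the blank's top.

Run:
```python
from h import *
s=manip.sense();p=s["ee_pos"];print(p,s["wrist_force"])
hit=manip.line_to([p[0],p[1],-22],feed=15,threshold=4)
s=manip.sense();print(hit,s["ee_pos"],s["wrist_force"],s["grasp_force"],s["t"])
manip.line_to([p[0],p[1],s["ee_pos"][2]+5],feed=60)
```

```text
[ 448.08448448 -271.54356412    7.04433245] [-0.74015271 -0.27864567  0.14161672]
True [ 4.48137666e+02 -2.71559066e+02 -1.76473249e-01] [0.14700947 0.28788731 7.23188651] 3.7891160753861186 6.8
```

Run:
```python
from h import *
p=manip.sense()["ee_pos"]
manip.line_to([p[0],p[1],15],feed=60); manip.move_gripper(56)
hit=manip.line_to([p[0],p[1],-28],feed=30,threshold=4)
s=manip.sense();print(hit,s["ee_pos"],s["wrist_force"],s["opening"],s["t"])
if not hit:
    manip.move_gripper(20,40); s=manip.sense();print(s["ee_pos"],s["opening"],s["grasp_force"],s["wrist_force"])
```

```text
False [ 448.33069262 -271.74008652  -27.83696216] [-0.75748873  0.33958072  0.36232015] 55.86976477002156 9.3833
[ 448.37670569 -271.76932271  -27.80036755] 29.275192005754846 40.24392127990723 [ 0.1715464  -0.24738452  3.98212196]
```

The blank is gripped (opening 29.3 mm, 40 N), so the real fingertips are about 35 mm short of the reported TCP. From here I place by the offset: the blank's underside is 27.8 mm above the reported TCP. Next: lift, move over the fixture and look at the nest.

Run:
```python
from h import *
import pickle
manip.line_to([448.4,-271.8,110],feed=200)
s=manip.sense();print(s["grasp_force"],s["opening"],s["wrist_force"])
manip.move_to([578,-30,150],down(0.044))
manip.wait(0.2)
c=vision.camera("wrist");s=manip.sense();print(s["t"],s["ee_pos"],s["grasp_force"],s["opening"]);pickle.dump((c,s),open("c3.pkl","wb"));
cv2.imwrite("pics/w3.png",cv2.resize(c["color"],(800,600),interpolation=cv2.INTER_CUBIC)[:,:,::-1])
```

```text
39.64383780956268 29.11186893372967 [-0.11817447 -0.18664742 -1.91073235]
11.9 [577.82891285 -31.01577457 149.93414088] 39.62603509426117 29.171484272737086
```

View pics/w3.png

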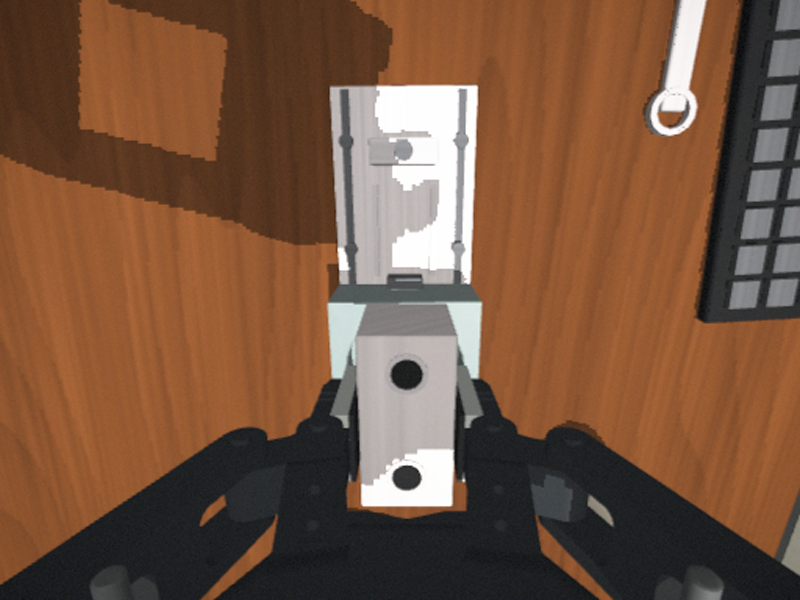

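The plate's far corners are at (331,86) and (477,86), and the housing top's front corners at (329,302) and (481,302). The nest lies between the stop (403,150) and the nose (405,281), and it's empty. The blank sits square in the fingers.

Run:
```python
from h import *
import pickle
c,s=pickle.load(open("c3.pkl","rb")); P=lambda u,v,z:onplane(c,((u+.5)/1.5625-.5,(v+.5)/1.5625-.5),z)
A,B=P(331,86,10),P(477,86,10); D,E=P(339.5,280,10),P(470.5,280,10); H,I=P(329,302,62),P(481,302,62)
S1,S2=P(369,163,10),P(438,163,10) # stop foot
bt=s["ee_pos"][2]+27.8+35
bm=(P(406.5,375,bt)+P(406.5,477,bt))/2
for n in"ABDEHI": print(n,eval(n).round(1))
print("stopfoot",S1,S2,"blank mid rel tool",s["tool_rot"].T@(bm-s["ee_pos"]))
m1=(A+B)/2;m2=(H+I)/2;v=m1-m2;print("wrist yaw",np.arctan2(v[1],v[0]),np.linalg.norm(v[:2]),"(expect 137)",np.arctan2((B-A)[1],(B-A)[0])+np.pi/2)
sc=np.array([(577.58-0),-6.4]); 
for yaw in(1.60,1.615): 
    e=np.array([np.cos(yaw),np.sin(yaw)]);print(yaw,"origin from plate end",m1[:2]-110*e,"from housing",m2[:2]+27*e, "knob",m1[:2]-185*e)
```

```text
A [521.8 101.4  10. ]
B [620.2 105.6  10. ]
D [527.2 -32.4  10. ]
E [627.3 -28.1  10. ]
H [528.2 -35.2  62. ]
I [626.8 -31.   62. ]
stopfoot [548.2323779   53.29803759  10.        ] [597.01806575  55.37341866  10.        ] blank mid rel tool [ 2.25330153e-02  4.71964117e-01 -6.28000408e+01]
wrist yaw 1.6185176457834476 136.7213460783173 (expect 137) 1.6132963655658425
1.6 origin from plate end [574.17405344  -6.4555226 ] from housing [576.69576572  -6.07963519] knob [576.36401761 -81.42354283]
1.615 origin from plate end [575.8229267   -6.39497571] from housing [576.29104229  -6.0944967 ] knob [579.13712264 -81.32171396]
```

Run:
```python
from h import *
import pickle
O=down(1.617-np.pi/2); x,y=575.9,9.2
manip.line_to([x,y,60],ori=O,feed=150)
manip.line_to([x,y,-8],feed=60)
hit=manip.line_to([x,y,-20],feed=12,threshold=5)
s=manip.sense();print(hit,s["ee_pos"],s["wrist_force"],s["t"])
if -21<s["ee_pos"][2]<-15.5:
    manip.line_to([x,y,max(s["ee_pos"][2],-18.2)],feed=20)
    manip.move_gripper(46); print(manip.sense()["wrist_force"])
    manip.line_to([x,y,60],feed=120)
    manip.line_to([578,-30,150],feed=200); manip.wait(.2)
    c=vision.camera("wrist");s=manip.sense();print(s["t"]);pickle.dump((c,s),open("c4.pkl","wb"));
    cv2.imwrite("pics/w4.png",cv2.resize(c["color"][30:380,130:400],(770,1000))[:600,:,::-1] if 0 else cv2.resize(c["color"][30:330,130:400],(540,600),interpolation=cv2.INTER_CUBIC)[:,:,::-1])
```

```text
True [575.83246242   9.21383469 -17.75584444] [-0.50781722  0.06973325  7.82052448] 14.7667
[ 0.51141941  0.26080663 -0.88496081]
17.0167
```

View pics/w4.png

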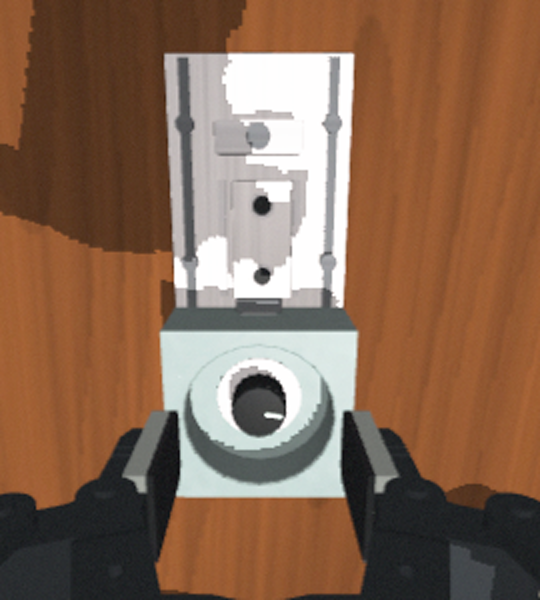

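The blank lies in the nest between the stop (258,137) and the nose (258,303), with bores at (262,205) and (262,276), and has been let go. The knob top is at about (259,412), white line pointing right.

Run:
```python
from h import *
import pickle
c,s=pickle.load(open("c4.pkl","rb")); P=lambda u,v,z:onplane(c,(130+(u+.5)/2-.5,30+(v+.5)/2-.5),z)
print("knob",P(259,411,56),"blank",(P(262,205,45)+P(262,276,45))/2)
g=cv2.cvtColor(c["color"],cv2.COLOR_RGB2GRAY)
# well rim circle check
print("rim l/r",P(187,410,62),P(332,410,62))
s=manip.sense();print(s["joints"],s["t"])
for a in(1.3,0.044+np.pi/2): print(a,manip.inverse_kinematics([580.3,-81.2,70],down(a)))
```

```text
knob [579.42768195 -79.97529073  56.        ] blank [576.71978557   9.93206086  45.        ]
rim l/r [541.24083262 -78.5202414   62.        ] [617.86174922 -74.7887426   62.        ]
[-1.84231153e-01  1.79595264e-01  1.49895431e+00 -3.28988753e-05
  1.46604140e+00 -2.30957979e-01] 17.0167
1.3 [-2.70471572e-01  2.45687340e-01  1.58408240e+00 -4.44089210e-16
  1.31182292e+00 -1.57047157e+00]
1.6147963267948966 [-2.70471572e-01  2.45687340e-01  1.58408240e+00 -4.44089210e-16
  1.31182292e+00 -1.88526790e+00]
```

Run:
```python
from h import *
x,y=580.0,-80.9; O=down(1.3)
manip.move_to([x,y,70],O); manip.move_gripper(38,20)
hit=manip.line_to([x,y,8],feed=40,threshold=4)
s=manip.sense();print(hit,s["ee_pos"],s["wrist_force"],s["torque"],s["opening"],s["t"])
if not hit:
    manip.move_gripper(15,20); manip.wait(.1); s=manip.sense();print(s["opening"],s["grasp_force"],s["wrist_force"],s["torque"],s["ee_pos"],s["t"])
    R=s["tool_rot"];print("force tool frame",R.T@s["wrist_force"])
```

```text
False [580.10152632 -80.91938301   8.22027465] [-0.33231294 -0.26514632  0.01563805] [-0.00276634  0.02369136 -0.02098689] 37.786463086966094 20.225
29.187981759776793 19.607149064540863 [-2.5312853  -4.19566201  3.16914521] [-0.75905311  0.48189277 -0.0143067 ] [580.01120189 -81.53050994   8.43403664] 20.55
force tool frame [ 1.31489923 -4.72287584 -3.1654305 ]
```

```bash
cat >> h.py <<'E'
def tq(n=5):
    T=[]
    for _ in range(n): T.append(manip.sense()["torque"][2]); manip.wait(.02)
    return np.mean(T)
E
python3 - <<'E'
from h import *
x,y=579.9,-81.9
manip.line_to([x,y,8.3],feed=20); s=manip.sense();print(s["ee_pos"],s["wrist_force"])
manip.move_gripper(15,70); s=manip.sense();print(s["opening"],s["grasp_force"],s["ee_pos"],s["wrist_force"],s["t"])
q=np.array(manip.inverse_kinematics([x,y,8.3],down(1.3)));print(q,s["joints"])
t0=tq();print("t0",t0)
for i in range(6):
    q[5]+=.08; manip.move_j(q); s=manip.sense(); print(i,round(tq(),4),s["joint_efforts"][5].round(4),s["joints"][5].round(4),s["wrist_force"].round(1),s["opening"].round(2),s["t"])
E
```

```text
[579.94672109 -81.61774608   8.43037436] [-1.09214087  3.1983336   1.85758862]
26.804157168870308 68.45126867294312 [579.96717731 -81.61513549   8.6920873 ] [-2.27604318  5.16265639  6.53582455] 21.0167
[-2.71817352e-01  3.03446067e-01  1.64632989e+00 -4.44089210e-16
  1.19181670e+00 -1.57181735e+00] [-2.71538704e-01  3.02964022e-01  1.64607369e+00  3.92969623e-04
  1.19243042e+00 -1.57183814e+00]
t0 -0.002952678372657972Traceback (most recent call last):
  File "<stdin>", line 8, in <module>
AttributeError: 'float' object has no attribute 'round'
```

Run:
```python
from h import *
q=np.array(manip.inverse_kinematics([579.9,-81.6,8.5],down(1.3))); q0=q[5]; th=.08
for i in range(7):
    th+=.08; q[5]=q0+th; manip.move_j(q); s=manip.sense(); print(round(th,2),np.round([tq(),s["joint_efforts"][5],s["joints"][5]-q0,*s["wrist_force"],s["opening"],s["t"]],3))
c=vision.camera("wrist");import pickle;pickle.dump(c,open("c5.pkl","wb"))
```

```text
0.16 [-0.234  0.786  0.158 -3.423 -0.428  4.857 27.3   21.683]
0.24 [-0.168  0.557  0.238 -4.996 -0.64   5.858 26.772 22.017]
0.32 [-0.162  0.562  0.318 -4.368 -0.769  6.272 26.898 22.35 ]
0.4 [-0.164  0.564  0.398 -4.719 -1.009  6.196 27.155 22.683]
0.48 [-0.155  0.565  0.478 -5.713 -2.942  6.124 26.748 23.017]
0.56 [-0.134  0.573  0.558 -6.212 -4.136  6.913 26.673 23.35 ]
0.64 [-0.16   0.576  0.638 -5.775 -3.117  7.21  26.926 23.683]
```

```bash
cat > turn.py <<'E'
from h import *
import sys
start,end,step,lim=map(float,sys.argv[1:])
q=np.array(manip.inverse_kinematics([579.9,-81.6,8.5],down(1.3))); q0=-1.5718; th=start
while th<end-1e-6:
    th+=step; q[5]=q0+th; manip.move_j(q); s=manip.sense(); e=s["joint_efforts"][5]
    print(round(th,3),np.round([s["torque"][2],tq(2),e,s["joints"][5]-q0,*s["wrist_force"],s["opening"],s["t"]],3))
    if e>lim: break
E
python3 turn.py .64 1.2 .08 .60
```

```text
0.72 [-0.08  -0.116  0.574  0.718 -6.776 -5.291  8.188 26.799 24.067]
0.8 [-0.187 -0.156  0.578  0.798 -8.702 -4.239  8.496 26.885 24.35 ]
0.88 [-0.164 -0.162  0.578  0.878 -7.567 -5.215  8.296 27.147 24.633]
0.96 [-0.159 -0.151  0.579  0.958 -8.654 -5.685  8.426 26.828 24.917]
1.04 [ -0.115  -0.113   0.579   1.038 -10.056  -5.154   9.161  27.014  25.2  ]
1.12 [ -0.108  -0.109   0.58    1.118 -10.44   -5.886   8.67   26.884  25.483]
1.2 [ -0.111  -0.113   0.58    1.198 -11.937  -5.658  10.664  26.696  25.767]
```

Run:
```python
from h import *
c=vision.camera("scene"); w=vision.camera("wrist")
x=cv2.resize(c["color"][165:225,195:305],(440*1,240),interpolation=cv2.INTER_CUBIC); y=cv2.resize(w["color"],(440,330))
cv2.imwrite("pics/m6.png",np.vstack([x,y])[:,:,::-1]); print(manip.sense()["ee_pos"])
```

```text
[578.98774355 -82.37488046   8.67010535]
```

View pics/m6.png

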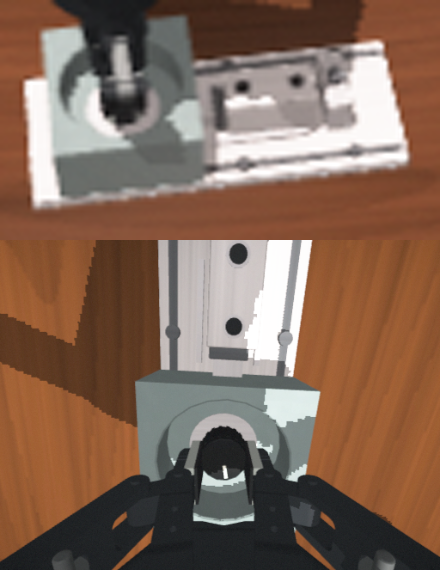

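The nose has come out onto the blank (scene crop (215,105)), and the blank is being pushed along. The knob turns with the fingers; its white line is now at (225,472).

```bash
sed -i 's/\[579.9,-81.6,8.5\]/[578.8,-82.3,8.5]/' turn.py; python3 turn.py 1.2 2.0 .05 .61
```

```text
1.25 [-0.076 -0.051  0.441  1.247 -2.207 -0.697  6.302 26.544 26.15 ]
1.3 [ 4.6000e-02  3.0000e-03  4.2100e-01  1.2970e+00 -3.2460e+00 -9.1900e-01
  5.4950e+00  2.6789e+01  2.6433e+01]
1.35 [ 2.5000e-02  0.0000e+00  4.2400e-01  1.3470e+00 -4.1690e+00 -2.6200e-01
  7.4280e+00  2.6892e+01  2.6717e+01]
1.4 [ 1.2000e-02 -9.0000e-03  4.2500e-01  1.3970e+00 -4.5110e+00 -1.0030e+00
  7.2090e+00  2.7104e+01  2.7000e+01]
1.45 [-1.1000e-02  1.1000e-02  4.2500e-01  1.4470e+00 -4.6100e+00 -9.4600e-01
  6.6700e+00  2.6655e+01  2.7283e+01]
1.5 [-4.2000e-02 -2.6000e-02  4.2600e-01  1.4970e+00 -5.5880e+00 -1.6900e-01
  8.5040e+00  2.6627e+01  2.7567e+01]
1.55 [-2.1000e-02 -1.6000e-02  4.2600e-01  1.5470e+00 -5.3450e+00 -1.3500e-01
  8.7740e+00  2.7054e+01  2.7850e+01]
1.6 [-2.3000e-02 -4.4000e-02  4.2600e-01  1.5970e+00 -6.0750e+00 -3.1000e-02
  8.2790e+00  2.6605e+01  2.8133e+01]
1.65 [-1.8000e-02 -1.0000e-03  4.2700e-01  1.6470e+00 -7.1480e+00 -5.9200e-01
  8.1510e+00  2.6545e+01  2.8417e+01]
1.7 [ 0.049  0.032  0.427  1.697 -7.985 -0.204  9.509 27.122 28.7  ]
1.75 [-3.3000e-02 -1.8000e-02  4.2700e-01  1.7470e+00 -8.2350e+00  2.0700e-01
  9.9430e+00  2.7358e+01  2.8983e+01]
1.8 [ 1.8000e-02 -2.1000e-02  4.2800e-01  1.7970e+00 -8.0310e+00  3.0600e-01
  1.0619e+01  2.7110e+01  2.9267e+01]
1.85 [-4.7000e-02 -1.6000e-02  4.2800e-01  1.8470e+00 -8.4930e+00  1.3400e-01
  1.0704e+01  2.6920e+01  2.9550e+01]
1.9 [-3.0000e-03 -2.5000e-02  4.2800e-01  1.8970e+00 -9.2750e+00  2.5900e-01
  1.0406e+01  2.6651e+01  2.9833e+01]
1.95 [-2.0000e-03 -9.0000e-03  4.4300e-01  1.9470e+00 -9.9290e+00  9.1300e-01
  1.1198e+01  2.6618e+01  3.0117e+01]
2.0 [ 1.6000e-02  2.6000e-02  4.8500e-01  1.9970e+00 -1.0631e+01  9.7200e-01
  1.0629e+01  2.6567e+01  3.0400e+01]
```

Seating shows at about 1.935 rad: joint-6 effort rises at roughly the predicted 0.97 N·m/rad. Two more steps should give about 16–18 N.

```bash
python3 turn.py 2.0 2.1 .05 .585
python3 - <<'E'
from h import *
s=manip.sense(); print(s["ee_pos"],s["wrist_force"],s["torque"])
E
```

```text
2.05 [  0.102   0.074   0.527   2.047 -10.637   1.391  11.995  26.879  30.683]
2.1 [  0.145   0.116   0.569   2.097 -11.544   2.257  11.686  26.722  30.967]
[577.94696261 -82.10953438   8.65395166] [-10.67828569   1.16149738  12.89503352] [0.35771064 1.91101749 0.10381292]
```

Run:
```python
from h import *
manip.move_gripper(38); s=manip.sense(); print(s["ee_pos"],s["wrist_force"],s["torque"],s["opening"])
p=s["ee_pos"]
print(manip.line_to([p[0],p[1],70],feed=60,threshold=12))
manip.line_to([p[0],p[1],170],feed=150)
manip.move_to([577,-30,170],down(0.046)); manip.wait(.2)
c=vision.camera("wrist"); d=vision.camera("scene")
y=cv2.resize(c["color"][40:330,150:380],(460,580),interpolation=cv2.INTER_CUBIC)
x=cv2.resize(d["color"][165:225,195:305],(330,180),interpolation=cv2.INTER_CUBIC); o=np.zeros((580,790,3),np.uint8);o[:,:460]=y;o[:180,460:]=x
cv2.imwrite("pics/w7.png",o[:,:,::-1]); s=manip.sense();print(s["t"],s["wrist_force"])
```

```text
[578.94397058 -82.31389011   8.37673014] [ 0.37632816 -0.11343096 -0.30245719] [0.06451184 0.01055157 0.01108565] 38.00169757531674
False
34.3417 [-0.36078075 -0.21643237 -0.58741962]
```

View pics/w7.png

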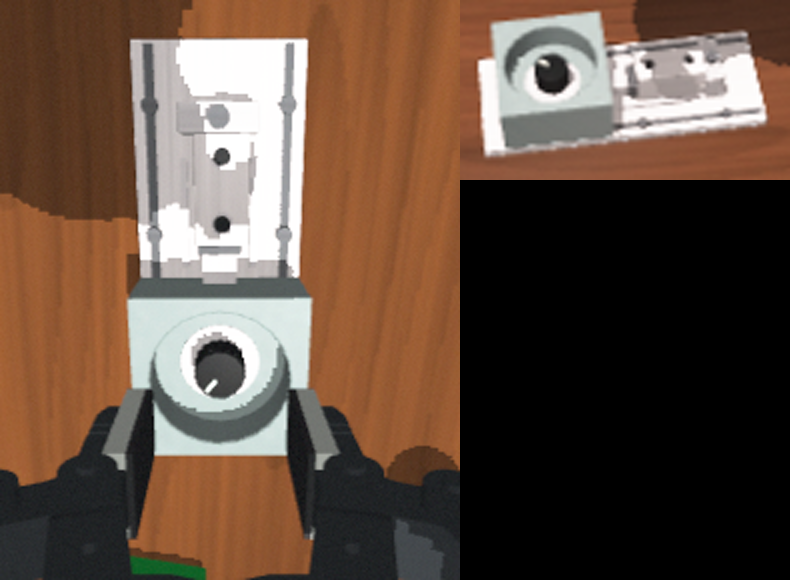

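The blank is straight in the nest (bores (222,157) and (222,224)), butted against the stop with the nose on its near end at (220,248). The knob's line has turned about 2 rad clockwise and the fingers are clear, so I'm handing in.

```bash
python3 -c "
from station import manip
print(manip.finish_job())"
```

```text
the job is handed in; nothing more can be done
None
```

I set the blank in the nest, clamped it against the end stop with about 16 N (estimated from the rise in joint-6 effort, not measured directly), let go of blank and knob, and handed the job in at about 34 s; no verdict was returned.

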